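Drape the flag over the stand's arm and raise it to the second stop for the shot

ROBOT

A 7-joint arm with a two-finger parallel gripper is mounted at the origin on the work surface. World frame = base frame: x ahead of the robot, y to its left, z up, the work surface at z = 0. Lengths are in m, angles in rad, forces in N, time in s.
With the tool pointing down it reaches from about 0.35 to 0.9 m from the base axis. Payload 8.1 kg.
Tool frame: the origin (TCP) lies at the very end of the fingers, on their centre line; the grasp point (between the pads) lies 19 mm behind it (arm.tcp_to_grasp is the z of the grasp point in the tool frame, in m); z points along the fingers, y is the line along which they close (so a half turn about z gives the same grasp; the last joint's range is limited). The gripper opens to 92 mm and grips with 3 to 60 N. Pads are 19 mm wide; open, the fingers measure 130 mm over their backs; the gripper's body (75 mm by 190 mm) begins 47 mm behind the grasp point.
Start: joints at [1.129, 0.434, 0.025, 1.573, -0.012, 1.134, -0.075], TCP at [0.208, -0.589, 0.227] pointing down, gripper open.
Joint ranges: [-2.62, 2.62], [-0.44, 2.09], [-1.27, 1.32], [0.08, 2.57], [-1.32, 4.46], [0.12, 2], [-2.74, 2.74]. Speed limits (rad/s): [2.22, 2.22, 3.01, 3.01, 3.14, 3.14, 3.14].

INTERFACE

Orientations are given as a rotation vector (axis times angle).
In Python, from cell import readout, vision, sign_off, arm gives the robot as it stands. The module is installed in compiled form; this text tells all that it offers.
- The arm moves only by the shell command python3 -m creep 'ROWS' [FORCE]. ROWS is JSON, a list of rows, each a list of 5 numbers: the shift along the tool's x, y, z in units of 4 cm (1.0 is 4 cm), then the turn about the tool's z in units of 4 degrees (1.0 is 4 degrees), then the opening, from 0 (shut) to 1 (fully open). A call has 1 to 12 rows; each row shifts and turns the commanded pose from where the row before left it, along the tool's axes as they then stand; what a row does not reach is not made up. A row lasts 1/8 s, in which the tool goes at most 62.5 mm and 10.7 degrees, less where a joint would pass 70% of its speed; a pose out of reach is approached as far as the arm can. A call with a number of a shift or a turn outside -1 to 1 is refused whole. A call with a gripper value outside its range is refused whole. The fingers move at their own pace and stop on an object; FORCE is the grip in N (left out, the last holds). Time passes only in rows, so rows that do not move let the fingers close. It gives the time, the measured TCP pose, the force, the opening and the grip force at its end, in the units of the state.
- readout.observe(): the state, without advancing time (a new reading comes with each control period).
- vision.get_image(name): name is "scene" or "top" or "wrist"; returns a dict with "pixels" (384x512x3 uint8, blue, green, red), "z_map" (384x512 float32, m along the optical axis (not along the pixel's ray), 0 where there is no reading), "camera_matrix" (3x3 intrinsics, pixels), "position" and "rotation" of the camera in the world. Camera axes: x right, y up, looking along -z (the intrinsics and any distortion apply to the point x, -y, -z); pixel columns grow to the right and rows downward; lengths in m; the calibration is good to about 2 mm. A picture is of the moment at which its call begins.
- sign_off(): hands the job in; it is judged then, once.
The state is a dict: "clock": time; "joints": joint angles; "dq": joint speeds; "joint_efforts": joint torques, N m; "position": TCP position; "ee_rot": TCP orientation; "force": force on the tool from outside, world axes, zero at the start; "ft_torque": the same for the moment, N m; "width": opening from 0.0 (shut) to 1.0 (fully open); "gripper_force": force on a finger pad.
Only numpy, scipy, OpenCV 4.12 (cv2) and the standard library are available. Lean on these libraries where they do the work, as an engineer would, in place of code of your own. Each camera call takes 0.05 s, during which the arm holds its last target. There are 200 camera calls.

TASK

Glare from a lamp is spoiling the shot, so flag it off: pick up the folded black flag, drape it saddle-wise over the horizontal arm of the little flag stand while the stand is still down, and let go of it. Then take the stand's upright grip, squeeze its release button in and pull the column up past the first stop to the second, which is as far as it goes. Finish while still holding it up there with the button squeezed in and the flag hanging on the arm, so it can come down again straight after the exposure, and leave the other things on the table where they are.

Things in the scene. Friction and masses are not known exactly. Their poses are not given: they have to be found in the camera images.
- flag_center (a point): The flag: stiff black plastic sheet (3 mm, about 110 g) folded to a saddle, standing like a small tent. 100 mm long along its x (the fold), 104 mm tall. Fold 30 mm wide outside (y), 24 inside, with upright sides for the top 36 mm: grip these across y. Below, the leaves flare to 69 mm at the bottom. Point half-way up, mid-plane; top of fold 52 mm above it, fold's underside 49 above. z up.
- flag_stand: The flag stand, fixed to the table: round steel foot (radius 68 mm, 15 mm high) and upright black outer tube (radius 14 mm, collar 18.5 mm) up to 145 mm, three index holes on its +y side. Origin: middle of the foot's underside, on the tube's axis; x points along the horizontal arm, z up. The sliding column (head, arm and grip) rises out of the tube.
- column (a joint): Height of the telescopic column, m: 0 = down (its start), 0.040 = first stop, 0.080 = second stop and end of travel. With the release button out a sprung pin locks it at each stop, up and down; between stops the pin rubs in the tube and snaps in at the next hole. With the button in, the column (0.4 kg plus flag, friction about 1.5 N) slides freely and sinks unless held up.
- release (a joint): Travel of the release button into the grip, m: 0 = out, 0.0045 = fully in. The pin is clear of its hole from about 0.003 on. Its spring takes about 6 N to start and 9 N fully in.
- grip_center (a point): Point in the stand's upright grip on the tube's axis, level with its button, 207 mm above the table when down; moves with the column. Dark rubber block 26 (x) x 28 (y) x 54 mm tall, from 32 mm below this point to its cap, 25 above. The release button, an aluminium plate 18 x 36 mm tall on its +y face, stands 5 mm proud (33 mm across y; 28.5 squeezed); gripping across y pushes it in. x along the arm, z up.
- crossarm_mid (a point): Middle of the horizontal steel arm, on its axis, 105 mm along +x from the tube's axis, 160 mm above the table when down (47 mm below grip_center); moves with the column. Round bar, diameter 12 mm, along x; free from 74 mm before this point to 81 mm beyond it, where a 20 mm ball ends it. The head that carries it is a 36 x 34 x 28 mm block on the tube's axis.
- bar_left: Bystander: blue steel bar 240 x 16 x 16 mm lying along its x on the artwork's edge; origin middle of underside.
- bar_right: Bystander: a second such bar; origin middle of underside.
- tape: Bystander: roll of tape lying flat, outer radius 42 mm, 24 mm high; origin middle of underside.
- lens: Bystander: black camera lens standing upright, radius 34 mm, 73 mm high; origin middle of underside.
- glue_jar: Bystander: jar with white cap, radius 26 mm, 62 mm high; origin middle of underside.
- brush: Bystander: small brush lying along its x; origin on its underside.
- remote: Bystander: grey camera remote 90 x 34 x 16 mm; origin middle of underside.
Mind the look-alikes: they are no part of the job. Leave any green look-alike of the part that bears flag_center alone.

How it is judged:
By the outcome, as a careful person would: the job done as asked, in the order asked, and still so for the second after the job is handed in, while the arm keeps its last pose, push and grip.
It also fails if it takes over 58 s, if anything falls off the work surface, if the arm or the gripper's body presses on something with over 40 N, if the wrist force passes 120 N, or if a joint passes its speed limit or range.

## Working session

There is one attempt and no reset: what is moved stays moved. The work goes in short steps, Python scripts to look and compute and a shell command to move; the robot and the scene stay as the last step left them, time stands still between calls to the robot, and variables do not carry over. Pictures are saved under pics/ and viewed, at most 10 in all, crops included, and the job is handed in when it is done.

```bash
mkdir -p pics; cat > h.py <<'E'
import numpy as np,cv2
from scipy.spatial.transform import Rotation as R
from cell import readout,vision,arm
def grab(n,save=None):
    d=vision.get_image(n); 
    if save: cv2.imwrite('pics/'+save,d['pixels'])
    return d
def cloud(d):
    z=d['z_map'];K=d['camera_matrix'];h,w=z.shape
    u,v=np.meshgrid(np.arange(w),np.arange(h))
    p=np.stack([(u-K[0,2])/K[0,0]*z,-(v-K[1,2])/K[1,1]*z,-z],-1)
    r=np.array(d['rotation']); r=r if r.shape==(3,3) else R.from_rotvec(r).as_matrix()
    return p@r.T+np.array(d['position'])
E
python3 - <<'E'
from h import *
s=readout.observe();print(s)
for n in('top','scene'):
    d=grab(n,n+'0.png');P=cloud(d);np.savez(n+'0.npz',P=P,z=d['z_map'],px=d['pixels'])
    print(n,d['position'],d['rotation'],d['camera_matrix'])
a=cv2.imread('pics/top0.png');
cv2.imwrite('pics/top0b.png',cv2.resize(a,(800,600)));a=cv2.imread('pics/scene0.png');cv2.imwrite('pics/scene0b.png',cv2.resize(a,(800,600)))
E
```

```text
{'clock': 0.0, 'joints': array([ 1.12938517,  0.43519808,  0.02494921,  1.57411194, -0.01161683,
        1.13395709, -0.07511294]), 'dq': array([-2.88393723e-03,  7.11288816e-05, -7.99945634e-04,  1.41261363e-03,
        1.16673818e-03, -1.57589277e-03,  6.25710524e-05]), 'joint_efforts': array([-2.34908359e-03, -6.67858958e+01,  9.83518995e-01, -3.14460218e+01,
       -6.07514195e-02,  4.28483728e-02,  1.38364267e-04]), 'position': array([ 0.20752524, -0.58900426,  0.2259544 ]), 'ee_rot': array([-3.09517630e+00, -5.29305196e-01,  5.79879962e-04]), 'force': array([0.08509724, 0.51852693, 0.25562462]), 'ft_torque': array([-0.05929437,  0.06535032,  0.0056242 ]), 'gripper_force': 0.0, 'width': 1.0021833094569226}
top [ 0.38166698 -0.01797967  1.35153845] [ 0.12938071 -0.09439682 -1.54344726] [[441.76036181   0.         264.27132217]
 [  0.         441.76036181 182.53746753]
 [  0.           0.           1.        ]]
scene [ 1.08657307 -0.95380256  0.81751028] [1.00285653 0.25305289 0.47376811] [[413.21570513   0.         252.08638545]
 [  0.         413.21570513 191.4042032 ]
 [  0.           0.           1.        ]]
```

View pics/top0b.png

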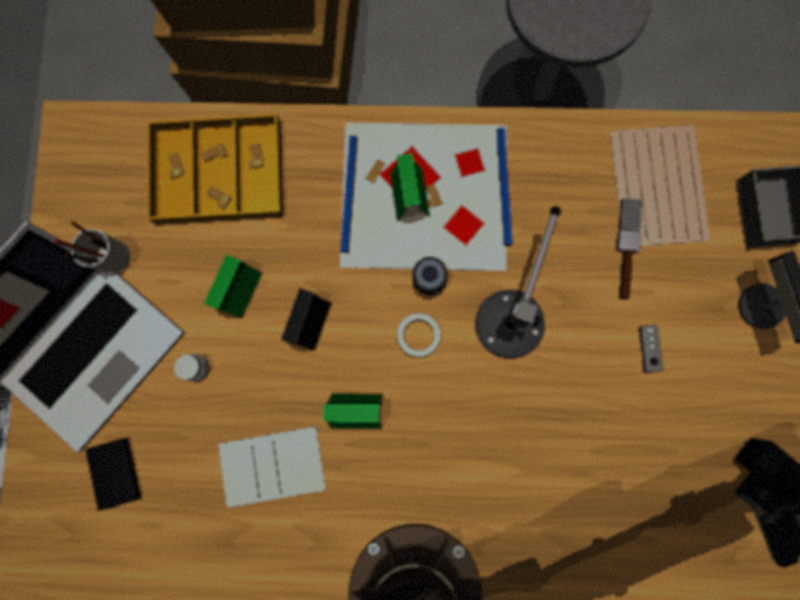

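View pics/scene0b.png

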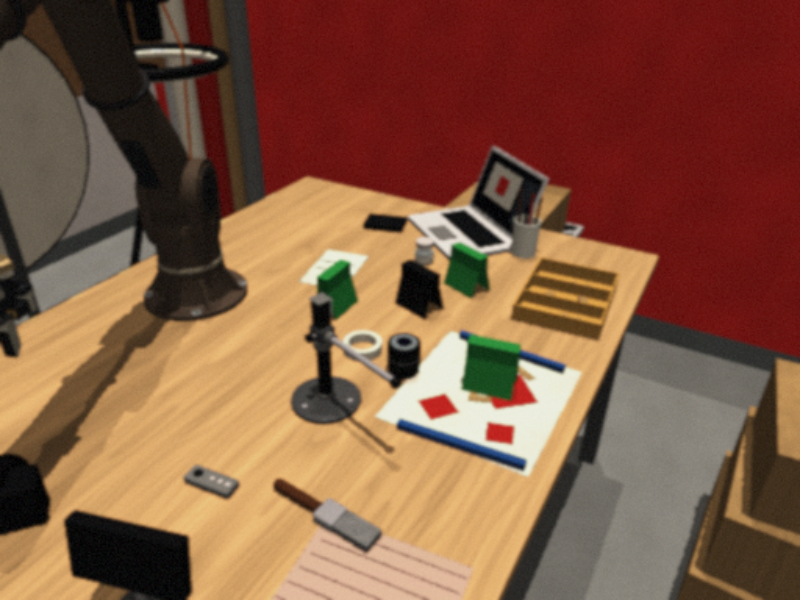

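The top view shows the black tent-shaped flag at (306,319), and the stand's foot at (510,323) with its arm running to the ball at (556,211). 

Things that could be mistaken for the flag: green saddles at (232,286), (409,187) and (353,410), the black lens at (430,275) and the black phone at (113,473). I choose the black saddle at (306,319).

```bash
python3 - <<'E'
from h import *
def rect(q):
    (c,wh,a)=cv2.minAreaRect((q[:,:2]*1000).astype(np.float32)); return np.round(c,1),np.round(wh,1),round(a,1)
for n in('top','scene'):
    f=np.load(n+'0.npz');P=f['P'];px=f['px'].astype(int);
    dark=px.max(-1)<60; ok=f['z']>0
    X,Y,Z=P[...,0],P[...,1],P[...,2]
    tab=ok&(abs(Z)<.01); print(n,'table z',np.median(Z[tab&(abs(X-.4)<.2)&(abs(Y)<.3)]))
    if n=='top':
        m=np.zeros(ok.shape,bool); m[180:230,175:215]=1
        q=P[m&ok&(Z>.02)]; print('flag all',q.mean(0)); c=q.mean(0)
    near=ok&(np.hypot(X-c[0],Y-c[1])<.085)
    for lo,hi in((.012,.115),(.095,.112),(.07,.095),(.04,.06)):
        q=P[near&(Z>lo)&(Z<hi)]; 
        if len(q)>5: print(' flag',lo,len(q),q.mean(0).round(4),rect(q))
    if n=='top':
        m=np.zeros(ok.shape,bool); m[120:235,300:372]=1
    reg=ok&(X>.3)&(X<.72)&(Y<-.08)&(Y>-.36)
    for lo,hi in((.009,.02),(.145,.175),(.175,.2),(.215,.26)):
        q=P[reg&(Z>lo)&(Z<hi)]
        if len(q)>5: print(' stand',lo,len(q),q.mean(0).round(4),q[:,2].max().round(4),rect(q))
    for g in ('green',):
        gm=((px[...,1]>px[...,2]*1.6)&(px[...,1]>px[...,0]*1.6)&ok&(px[...,1]>50)).astype(np.uint8)
        k,l,st,ce=cv2.connectedComponentsWithStats(gm)
        for i in range(1,k):
            if st[i,4]>60: q=P[l==i]; print(' green',q.mean(0).round(3),q[:,2].max().round(3),rect(q))
a=cv2.imread('pics/top0.png')[170:240,165:225];cv2.imwrite('pics/c1.png',cv2.resize(cv2.convertScaleAbs(a,alpha=2.5),(600,700)[::1])[:600])
E
```

```text
top table z 0.0019410118808382837
flag all [0.49717719 0.21167059 0.08122789]
 flag 0.012 752 [0.497  0.2107 0.078 ] (array([511.3, 207.5]), array([ 52.9, 131.2]), 69.0)
 flag 0.095 387 [0.5002 0.2202 0.1052] (array([500.5, 221. ]), array([31.7, 99.6]), 73.5)
 flag 0.07 66 [0.4967 0.2065 0.0821] (array([496. , 206.5]), array([ 2.4, 97.6]), 72.9)
 flag 0.04 98 [0.4933 0.2015 0.0498] (array([493.7, 200.7]), array([ 9. , 98.7]), 73.5)
 stand 0.009 1244 [ 0.5101 -0.1721  0.0143] 0.02 (array([ 510.5, -217.8]), array([419.6, 274.2]), 0.9)
 stand 0.145 364 [ 0.5943 -0.2056  0.1671] 0.175 (array([ 591.9, -202.7]), array([ 50.9, 219.6]), 77.5)
 stand 0.175 36 [ 0.4928 -0.1693  0.1842] 0.1999 (array([ 494.6, -167.3]), array([39.3, 14.4]), 45.0)
 stand 0.215 155 [ 0.505  -0.1737  0.2327] 0.2384 (array([ 505.5, -173.4]), array([33.8, 29.7]), 69.9)
 green [0.759 0.027 0.1  ] 0.112 (array([760.7,  26.2]), array([100.8,  36. ]), 9.9)
 green [0.559 0.363 0.105] 0.112 (array([559.6, 363.2]), array([31.1, 97.4]), 69.2)
 green [0.329 0.117 0.099] 0.113 (array([327.5, 117.1]), array([34.8, 98.3]), 1.6)

[... 452 characters left out ...]
(array([ 581.4, -180.4]), array([127.4, 274. ]), 85.9)
 stand 0.145 441 [ 0.5799 -0.2042  0.163 ] 0.1749 (array([ 595.4, -199.9]), array([ 51.6, 221.1]), 80.0)
 stand 0.175 91 [ 0.5102 -0.1804  0.1879] 0.1995 (array([ 509.5, -179.7]), array([36.9, 23.9]), 35.9)
 stand 0.215 120 [ 0.5084 -0.1763  0.226 ] 0.2338 (array([ 505.8, -170.5]), array([36.3, 30.9]), 74.5)
 green [0.565 0.359 0.1  ] 0.105 (array([564.2, 363.2]), array([33.2, 97.7]), 72.3)
 green [0.556 0.344 0.038] 0.08 (array([555.6, 344.4]), array([23.6, 97.3]), 69.4)
 green [0.347 0.114 0.06 ] 0.107 (array([336. , 115.5]), array([55.8, 94.9]), 1.1)
 green [0.765 0.012 0.059] 0.106 (array([742. ,  76.2]), array([ 97.6, 185. ]), 20.2)
```

View pics/c1.png

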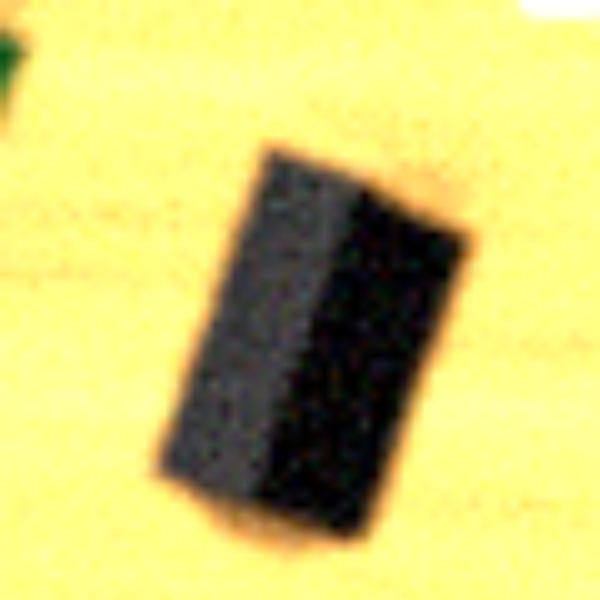

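```bash
cat >> h.py <<'E'
def plan(x,y,z,yaw,s=None):
    """print turn units, then shift units in tool axes AFTER the turn; yaw=world deg of tool x"""
    s=s or readout.observe(); M=R.from_rotvec(s['ee_rot']).as_matrix()
    cy=np.degrees(np.arctan2(M[1,0],M[0,0])); t=-(((yaw-cy)+90)%180-90)
    M2=M@R.from_euler('z',t,degrees=True).as_matrix()
    d=M2.T@(np.array([x,y,z])-s['position'])
    print('yaw',cy.round(2),'tilt',M[:,2].round(3),'turn units',(t/4).round(3),'shift units',(d/.04).round(3),'t',s['clock'])
E
python3 - <<'E'
from h import *
for n in('top','scene'):
    f=np.load(n+'0.npz');P=f['P'];X,Y,Z=[P[...,i] for i in range(3)]
    c=np.array([.506,-.173]);th=np.radians(-19)
    for _ in range(4):
        u=np.array([np.cos(th),np.sin(th)]);v=np.array([-u[1],u[0]])
        s=(X-c[0])*u[0]+(Y-c[1])*u[1];w=(X-c[0])*v[0]+(Y-c[1])*v[1]
        m=(f['z']>0)&(s>.04)&(s<.18)&(abs(w)<.025)&(Z>.155)&(Z<.172)
        q=P[m];l=cv2.fitLine(q[:,:2].astype(np.float32),cv2.DIST_HUBER,0,.01,.01).ravel()
        th=np.arctan2(l[1],l[0])if l[0]>0 else np.arctan2(-l[1],-l[0])
    e=(f['z']>0)&(s>.1)&(s<.25)&(abs(w)<.03)&(Z>.14)&(Z<.18)
    print(n,len(q),np.degrees(th),'offset',np.median(w[m]),'z',np.percentile(q[:,2],[5,50,95]),'tip',s[e].max())
    qf=P[(f['z']>0)&(Z<.112)&(Z>.097)&(np.hypot(X-.5,Y-.221)<.075)]
    l=cv2.fitLine(qf[:,:2].astype(np.float32),cv2.DIST_HUBER,0,.01,.01).ravel();print('flag',np.degrees(np.arctan(l[1]/l[0])),l[2:])
plan(.501,.221,.22,-16.5)
E
```

```text
top 217 -17.791456 offset -0.00264785240823337 z [0.1623438  0.16695138 0.17059613] tip 0.20139856536392037
flag -16.982666 [0.50005776 0.22035639]
scene 187 -17.868933 offset -0.004133884604854643 z [0.1573145  0.16295909 0.16562911] tip 0.20474392585116058
flag -17.811462 [0.5022148  0.22081468]
yaw 19.41 tilt [-0.001  0.001 -1.   ] turn units 8.976 shift units [  1.284 -21.501   0.173] t 0.1
```

```bash
python3 -m creep '[[0,0,-0.3,1,1],[0,0,-0.3,1,1],[0,0,-0.3,1,1],[0,0,-0.3,1,1],[0,0,-0.3,1,1],[0,0,0,1,1],[0,0,0,1,1],[0,0,0,1,1],[0,0,0,1,1],[0.6,-0.5,0,0,1],[0.7,-1,0,0,1],[0,-1,0,0,1]]' 25
python3 -m creep '[[0,-1,0,0,1],[0,-1,0,0,1],[0,-1,0,0,1],[0,-1,0,0,1],[0,-1,0,0,1],[0,-1,0,0,1],[0,-1,0,0,1],[0,-1,0,0,1],[0,-1,0,0,1],[0,-1,0,0,1],[0,-1,0,0,1],[0,-1,0,0,1]]'
python3 -c "
from h import *
plan(.501,.221,.2,-17)"
```

```text
clock: 1.6
position: [0.2887, -0.507, 0.2858]
ee_rot: [-3.108, 0.449, -0.0]
force: [0.1, -0.4, 1.0]
width: 1.002
gripper_force: 0.0
clock: 3.1
position: [0.4231, -0.0473, 0.2866]
ee_rot: [3.109, -0.453, -0.0]
force: [1.3, -0.1, 0.1]
width: 0.997
gripper_force: 0.0
yaw -16.6 tilt [-0. -0. -1.] turn units 0.1 shift units [-0.099 -6.983  2.163] t 3.1
```

```bash
python3 -m creep '[[0,-1,0,0.1,1],[0,-1,0,0,1],[0,-1,0,0,1],[0,-1,0,0,1],[0,-1,0.3,0,1],[-0.1,-1,0.5,0,1],[0,-0.6,0.5,0,1],[0,-0.3,0.5,0,1],[0,0,0.3,0,1],[0,0,0,0,1]]'
python3 - <<'E'
from h import *
d=grab('wrist','w1.png');cv2.imwrite('pics/w1b.png',cv2.convertScaleAbs(d['pixels'],alpha=2));P=cloud(d)
ok=d['z_map']>0;X,Y,Z=[P[...,i] for i in range(3)]
for lo,hi in((.092,.112),(.045,.06)):
    m=ok&(Z>lo)&(Z<hi)&(np.hypot(X-.5,Y-.22)<.085);q=P[m]
    if len(q)>20:
        l=cv2.fitLine(q[:,:2].astype(np.float32),cv2.DIST_HUBER,0,.01,.01).ravel();print(len(q),q.mean(0),np.median(q[:,2]),np.degrees(np.arctan(l[1]/l[0])),cv2.minAreaRect((q[:,:2]*1000).astype(np.float32)))
plan(.501,.221,.071,-17)
E
```

```text
clock: 4.35
position: [0.4993, 0.2151, 0.2018]
ee_rot: [3.105, -0.466, -0.002]
force: [-1.1, -0.3, 0.4]
width: 0.998
gripper_force: 0.0
3773 [0.50391763 0.22329826 0.10515723] 0.10517244531513925 -17.26374 ((501.6936340332031, 224.01113891601562), (29.993515014648438, 95.66217803955078), 72.95954895019531)
506 [0.49948325 0.21737018 0.05162123] 0.05122785185959333 -6.2430315 ((499.9765930175781, 224.46934509277344), (44.908111572265625, 99.12286376953125), 72.95869445800781)
yaw -17.08 tilt [-0.    -0.001 -1.   ] turn units -0.02 shift units [-0.012 -0.147  3.292] t 4.4
```

View pics/w1b.png

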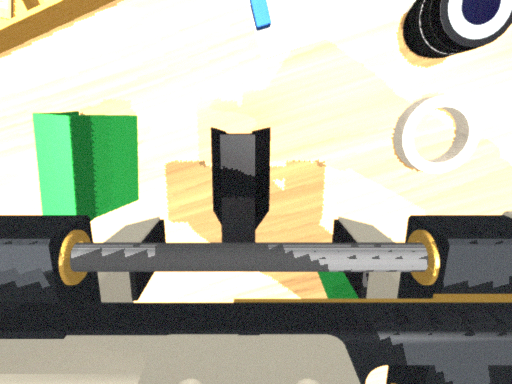

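The wrist view shows the black flag at (240,175), midway between the fingers at about (150,260) and (350,260). The green neighbour at (85,165) is clear of them. The wrist and top estimates agree to within 3 mm, so I'm descending.

```bash
python3 -m creep '[[0,-0.2,0.5,0,1],[0,0,0.7,0,1],[0,0,0.7,0,1],[0,0,0.6,0,1],[0,0,0.5,0,1],[0,0,0.3,0,1],[0,0,0,0,1],[0,0,0,0,0.2],[0,0,0,0,0.2],[0,0,0,0,0.2],[0,0,0,0,0.2],[0,0,0,0,0.2]]' 25
python3 -c "
from h import *
plan(.501,.221,.071,-17)"
```

```text
clock: 5.9
position: [0.5021, 0.2244, 0.0708]
ee_rot: [3.107, -0.464, 0.0]
force: [0.0, 0.5, -0.6]
width: 0.506
gripper_force: 0.0
yaw -17.0 tilt [ 0. -0. -1.] turn units 0.001 shift units [-0.001  0.088 -0.006] t 5.9
```

```bash
python3 -m creep '[[0,0,0,0,0.2],[0,0,0,0,0.2],[0,0,0,0,0.2],[0,0,0,0,0.2],[0,0,0,0,0.2],[0,0,0,0,0.2]]' 25 
python3 -m creep '[[0,0,-0.3,0,0.2],[0,0,-0.7,0,0.2],[0,0,-1,0,0.2],[0,0,-1,0,0.2],[0,0,-1,0,0.2],[0,0,-0.8,0,0.2],[0,0,-0.4,0,0.2],[0,0,0,0,0.2]]' 
python3 - <<'E'
from h import *
# flag in hand vs tool, from top and scene
s=readout.observe()
for n in('top','scene'):
    d=grab(n);P=cloud(d);X,Y,Z=[P[...,i] for i in range(3)]
    px=d['pixels']; p=s['position']
    m=(d['z_map']>0)&(np.hypot(X-p[0],Y-p[1])<.09)&(Z>.15)&(Z<p[2]+.0)&(px.max(-1)<90)
    q=P[m];print(n,len(q),q[:,2].min() if len(q) else 0,cv2.minAreaRect((q[:,:2]*1000).astype(np.float32)) if len(q)>5 else 0)
    if n=='scene':cv2.imwrite('pics/s1.png',cv2.convertScaleAbs(px,alpha=1.8))
t=np.radians(-17.8);u=np.array([np.cos(t),np.sin(t)]);m=np.array([.505,-.176])+.105*u;print(m)
plan(m[0],m[1],.275,-17.8)
E
```

```text
clock: 6.65
position: [0.5021, 0.2243, 0.0707]
ee_rot: [3.107, -0.464, -0.0]
force: [-0.3, 0.1, -1.2]
width: 0.32
gripper_force: 25.0
clock: 7.65
position: [0.5023, 0.2246, 0.2795]
ee_rot: [-3.106, 0.464, -0.002]
force: [0.1, -0.6, -1.5]
width: 0.324
gripper_force: 25.0
top 97 0.221627871250349 ((511.1505432128906, 194.38182067871094), (16.119869232177734, 61.53966522216797), 73.4018325805664)
scene 581 0.20533390652513173 ((501.14251708984375, 222.44287109375), (70.98423767089844, 105.25646209716797), 75.13552856445312)
[ 0.60497359 -0.20809801]
yaw -16.99 tilt [-0.002 -0.001 -1.   ] turn units 0.202 shift units [5.764 9.494 0.069] t 7.75
```

View pics/s1.png

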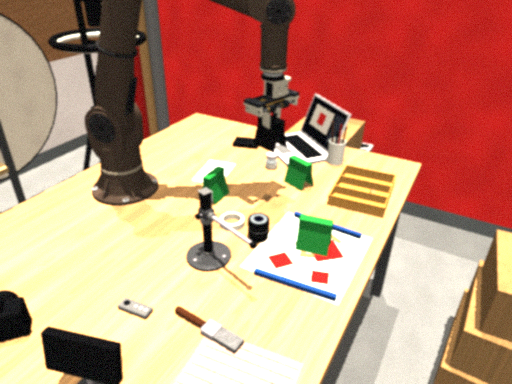

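The scene view shows the black flag held in the gripper at (270,130), with the stand (205,225) and the green saddles untouched. I'm carrying it out along x first, then across over the bar.

```bash
python3 -m creep '[[0.6,0,0,0.2,0.2],[1,0.3,0,0,0.2],[1,0.6,0,0,0.2],[1,0.9,0,0,0.2],[1,1,0,0,0.2],[0.8,1,0,0,0.2],[0.4,1,0,0,0.2],[0,1,0,0,0.2],[0,1,0,0,0.2],[0,1,0,0,0.2],[0,0.9,0,0,0.2],[0,0.6,0,0,0.2]]' 
python3 -m creep '[[0,0.2,0,0,0.2],[0,0,0,0,0.2],[0,0,0,0,0.2]]' 
python3 - <<'E'
from h import *
s=readout.observe();p=s['position']
th=np.radians(-17.8);u=np.array([np.cos(th),np.sin(th)]);v=np.array([-u[1],u[0]]);c=np.array([.505,-.176])
for n in('top','scene','wrist'):
    d=grab(n);P=cloud(d);X,Y,Z=[P[...,i] for i in range(3)];ok=d['z_map']>0
    S=(X-c[0])*u[0]+(Y-c[1])*u[1];W=(X-c[0])*v[0]+(Y-c[1])*v[1]
    def st(t,m):
        if m.sum()>8: print(n,t,m.sum(),'S',np.percentile(S[m],[2,50,98]).round(4),'W',np.percentile(W[m],[2,50,98]).round(4),'Z',np.percentile(Z[m],[2,98]).round(4))
    near=ok&(S>.02)&(S<.22)&(abs(W)<.06)
    for lo,hi in((.15,.175),(.2,.225),(.235,.26),(.27,.29),(.295,.32)): st((lo,hi),near&(Z>lo)&(Z<hi))
    st('grip',ok&(abs(S)<.03)&(abs(W)<.03)&(Z>.22)&(Z<.24))
    cv2.imwrite('pics/%s2.png'%n,cv2.convertScaleAbs(d['pixels'],alpha=2))
a=np.hstack([cv2.imread('pics/scene2.png')[150:300,120:370],cv2.imread('pics/top2.png')[100:250,250:400]])
cv2.imwrite('pics/m2.png',cv2.resize(a,None,fx=2,fy=2))
e=p[:2]-c;print('tcp S,W',e@u,e@v,s['force'],s['gripper_force'])
plan(.605,-.208,.275,-17.8)
E
```

```text
clock: 9.25
position: [0.6079, -0.2026, 0.2767]
ee_rot: [3.103, -0.489, -0.005]
force: [0.1, 0.8, -0.4]
width: 0.327
gripper_force: 25.0
clock: 9.62
position: [0.6074, -0.2062, 0.2784]
ee_rot: [-3.103, 0.482, 0.001]
force: [0.3, 0.1, -0.2]
width: 0.328
gripper_force: 25.0
top (0.15, 0.175) 102 S [0.0246 0.0509 0.0828] W [-0.0072  0.0004  0.0104] Z [0.1603 0.1731]
top (0.2, 0.225) 53 S [0.0563 0.0768 0.1015] W [-0.0337  0.0312  0.0339] Z [0.2101 0.2242]
top (0.235, 0.26) 89 S [0.0566 0.0765 0.1002] W [-0.0274  0.0219  0.0274] Z [0.2357 0.2591]
top (0.27, 0.29) 27 S [0.0562 0.0699 0.0888] W [-0.0153  0.0154  0.0178] Z [0.2707 0.2869]
top (0.295, 0.32) 189 S [0.0564 0.072  0.0987] W [-0.0139  0.0003  0.0149] Z [0.2999 0.3174]
top grip 153 S [-0.0147 -0.0006  0.0137] W [-0.0134  0.0021  0.0183] Z [0.2268 0.2379]
scene (0.15, 0.175) 286 S [0.0226 0.1218 0.2034] W [-0.0072 -0.0011  0.0067] Z [0.154 0.168]
scene (0.2, 0.225) 240 S [0.0588 0.1172 0.1555] W [-0.0323 -0.0284  0.034 ] Z [0.2073 0.2245]
scene (0.235, 0.26) 338 S [0.0588 0.1194 0.1557] W [-0.0252 -0.0197  0.0256] Z [0.2357 0.2594
[... 249 characters left out ...]
01  0.0171] Z [0.2204 0.2327]
wrist (0.15, 0.175) 1267 S [0.1355 0.1729 0.2008] W [-0.0053  0.0022  0.0098] Z [0.1625 0.1713]
wrist (0.2, 0.225) 449 S [0.0948 0.126  0.1542] W [-0.0318 -0.0276  0.0362] Z [0.2113 0.2247]
wrist (0.235, 0.26) 803 S [0.1042 0.1332 0.1543] W [-0.0248 -0.0191  0.0293] Z [0.2355 0.2583]
wrist (0.27, 0.29) 238 S [0.1166 0.1173 0.1545] W [-0.0237 -0.0096  0.0283] Z [0.2705 0.2898]
wrist (0.295, 0.32) 8540 S [0.0907 0.1294 0.154 ] W [-0.0181  0.0025  0.0229] Z [0.2992 0.3144]
tcp S,W 0.10675691213422578 0.0025310229589594023 [ 0.26628878  0.06836666 -0.24350295] 24.977566148154438
yaw -17.7 tilt [ 0.  0. -1.] turn units 0.026 shift units [-0.047  0.046  0.092] t 9.775
```

View pics/m2.png

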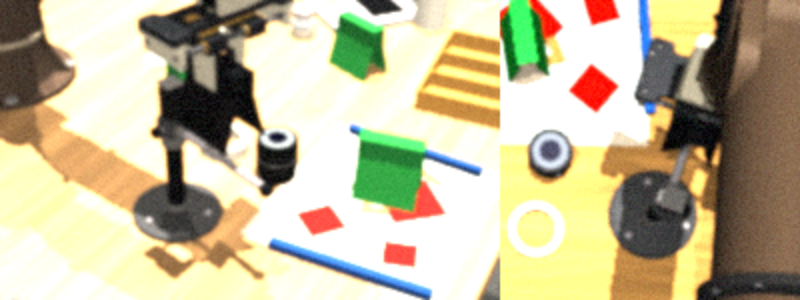

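The picture shows the flag hanging in line over the bar: in the left half it is at (215,110) above the bar at (210,150), and the top-view half agrees. Flag and bar centrelines match within 1 mm in all three views, so I'm lowering it.

```bash
python3 -m creep '[[0,0,0.4,0,0.2],[0,0,0.6,0,0.2],[0,0,0.6,0,0.2],[0,0,0.6,0,0.2],[0,0,0.5,0,0.2],[0,0,0.4,0,0.2],[0,0,0.25,0,0.2],[0,0,0.1,0,0.2],[0,0,0,0,0.2],[0,0,0,0,0.2]]' 
python3 -m creep '[[0,0,0.05,0,0.2],[0,0,0.05,0,0.2],[0,0,0,0,0.2]]' 
```

```text
clock: 11.02
position: [0.6074, -0.2081, 0.1414]
ee_rot: [3.104, -0.486, 0.002]
force: [1.1, 0.2, -0.7]
width: 0.323
gripper_force: 25.0
clock: 11.4
position: [0.6068, -0.208, 0.1365]
ee_rot: [-3.104, 0.486, 0.001]
force: [-0.1, 0.1, -1.0]
width: 0.324
gripper_force: 25.0
```

```bash
python3 -m creep '[[0,-0.04,0.04,0,0.2],[0,0,0,0,0.2]]' ; python3 -m creep '[[0,0,0.04,0,0.2],[0,0,0,0,0.2]]'
```

```text
clock: 11.65
position: [0.6074, -0.2073, 0.1357]
ee_rot: [3.103, -0.487, 0.001]
force: [-2.7, -2.8, 4.5]
width: 0.323
gripper_force: 25.0
clock: 11.9
position: [0.6075, -0.2073, 0.1356]
ee_rot: [3.102, -0.487, 0.002]
force: [-7.4, -1.1, 17.4]
width: 0.322
gripper_force: 25.0
```

```bash
python3 -m creep '[[0,0,-0.05,0,0.2],[0,0,0,0,0.36],[0,0,0,0,0.4],[0,0,0,0,0.5],[0,0,0,0,0.65],[0,0,0,0,0.65],[0,0,0,0,0.65],[0,0,0,0,0.65]]'; python3 -m creep '[[0,0,-0.3,0,0.7],[0,0,-0.6,0,0.7],[0,0,-0.9,0,0.8],[0,0,-1,0,0.9],[0,0,-0.8,0,1],[0,0,-0.3,0,1],[0,0,0,0,1]]'
python3 - <<'E'
from h import *
s=readout.observe();p=s['position']
th=np.radians(-17.8);u=np.array([np.cos(th),np.sin(th)]);v=np.array([-u[1],u[0]]);c=np.array([.505,-.176])
for n in('top','scene','wrist'):
    d=grab(n);P=cloud(d);X,Y,Z=[P[...,i] for i in range(3)];ok=d['z_map']>0
    S=(X-c[0])*u[0]+(Y-c[1])*u[1];W=(X-c[0])*v[0]+(Y-c[1])*v[1]
    def st(t,m):
        if m.sum()>8: print(n,t,m.sum(),'S',np.percentile(S[m],[2,50,98]).round(4),'W',np.percentile(W[m],[2,50,98]).round(4),'Z',np.percentile(Z[m],[2,98]).round(4))
    near=ok&(S>.02)&(S<.22)&(abs(W)<.06)
    for lo,hi in((.06,.085),(.1,.12),(.15,.18),): st((lo,hi),near&(Z>lo)&(Z<hi))
    st('grip',ok&(abs(S)<.03)&(abs(W)<.03)&(Z>.22)&(Z<.24))
    cv2.imwrite('pics/%s3.png'%n,cv2.convertScaleAbs(d['pixels'],alpha=2))
a=np.hstack([cv2.imread('pics/scene3.png')[150:300,120:370],cv2.imread('pics/top3.png')[100:250,250:400]])
cv2.imwrite('pics/m3.png',cv2.resize(a,None,fx=2,fy=2))
plan(c[0],c[1],.188,-17.8)
E
```

```text
clock: 12.9
position: [0.6074, -0.2065, 0.1355]
ee_rot: [3.104, -0.486, -0.0]
force: [0.5, -0.6, 0.5]
width: 0.648
gripper_force: 0.0
clock: 13.78
position: [0.6076, -0.2065, 0.292]
ee_rot: [3.104, -0.486, 0.002]
force: [0.2, 0.1, -1.3]
width: 1.001
gripper_force: 0.0
top (0.06, 0.085) 87 S [0.0583 0.0993 0.1442] W [-0.0336  0.0305  0.0342] Z [0.0685 0.0849]
top (0.1, 0.12) 104 S [0.0568 0.0965 0.1541] W [-0.0249  0.0216  0.0255] Z [0.1005 0.1192]
top (0.15, 0.18) 376 S [0.0266 0.0857 0.1383] W [-0.0143  0.0008  0.0147] Z [0.1598 0.1753]
top grip 153 S [-0.0148 -0.0005  0.0137] W [-0.0133  0.002   0.0188] Z [0.225  0.2372]
scene (0.06, 0.085) 228 S [0.0589 0.1166 0.156 ] W [-0.0315 -0.0275  0.0347] Z [0.0639 0.0846]
scene (0.1, 0.12) 230 S [0.0602 0.1193 0.156 ] W [-0.0227 -0.0179  0.0239] Z [0.1005 0.1196]
scene (0.15, 0.18) 548 S [0.0262 0.1159 0.2025] W [-0.0142 -0.0023  0.016 ] Z [0.152  0.1696]
scene grip 82 S [-0.0142  0.0033  0.014 ] W [-0.0122 -0.0019  0.0152] Z [0.2203 0.2323]
wrist (0.06, 0.085) 450 S [0.0574 0.108  0.1534] W [-0.0306  0.0325  0.0372] Z [0.0685 0.0848]
wrist (0.1, 0.12) 689 S [0.0572 0.1071 0.1532] W [-0.0219  0.0223  0.0278] Z [0.1004 0.1197]
wrist (0.15, 0.18) 4287 S [0.055  0.1195 0.1977] W [-0.0117  0.0027  0.0166] Z [0.1642 0.1716]
yaw -17.79 tilt [-0.002  0.001 -1.   ] turn units 0.003 shift units [-2.648  0.053  2.554] t 13.925
```

View pics/m3.png

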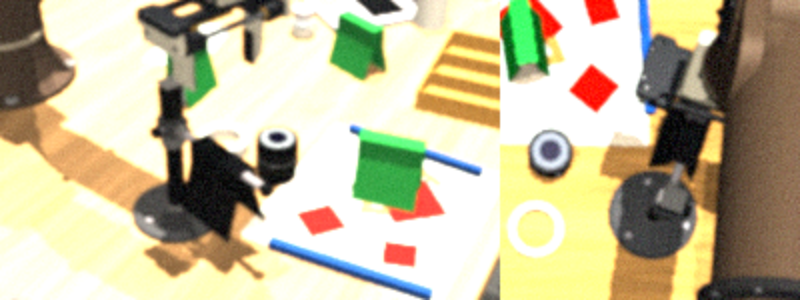

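The flag hangs saddle-wise on the bar at (215,190) in the left half, with the gripper clear above it. Next is the grip at (172,100).

```bash
python3 -m creep '[[-0.5,0,0,0,1],[-0.8,0,0,0,1],[-0.8,0.05,0,0,1],[-0.45,0,0,0,1],[-0.1,0,0,0,1],[0,0,0,0,1],[0,0,0,0,1]]'
python3 - <<'E'
from h import *
s=readout.observe();p=s['position'];M=R.from_rotvec(s['ee_rot']).as_matrix()
d=grab('wrist');P=cloud(d);ok=d['z_map']>0
q=(P-p)@M
m=ok&(P[...,2]>.225)&(P[...,2]<.238)&(abs(q[...,0])<.05)&(abs(q[...,1])<.04)
print(m.sum(), 'grip top in tool xy', np.percentile(q[m],[2,50,98],axis=0).round(4) if m.any() else 0)
m=ok&(P[...,2]>.18)&(P[...,2]<.22)&(abs(q[...,0])<.05)&(abs(q[...,1])<.04)
print(m.sum(), np.percentile(q[m],[2,50,98],axis=0).round(4) if m.any() else 0)
plan(.505,-.176,.188,-17.8)
E
```

```text
clock: 14.8
position: [0.5065, -0.1762, 0.2911]
ee_rot: [-3.104, 0.486, 0.0]
force: [-0.1, -0.8, -0.5]
width: 1.003
gripper_force: 0.0
1643 grip top in tool xy [[-0.0181 -0.0202  0.0566]
 [-0.0032 -0.0035  0.0579]
 [ 0.0106  0.0113  0.0652]]
353 [[ 0.0046 -0.0205  0.0728]
 [ 0.0089 -0.0037  0.0878]
 [ 0.0095  0.0105  0.1057]]
yaw -17.79 tilt [-0.  0. -1.] turn units 0.003 shift units [-0.035  0.007  2.578] t 14.85
```

```bash
python3 -m creep '[[-0.06,-0.03,0.4,0,1],[0,0,0.6,0,1],[0,0,0.6,0,1],[0,0,0.5,0,1],[0,0,0.3,0,1],[0,0,0.15,0,1],[0,0,0,0,1],[0,0,0,0,0.2],[0,0,0,0,0.2],[0,0,0,0,0.2],[0,0,0,0,0.2],[0,0,0,0,0.2]]' 35; python3 -m creep '[[0,0,0,0,0.2],[0,0,0,0,0.2],[0,0,0,0,0.2],[0,0,0,0,0.2],[0,0,0,0,0.2],[0,0,0,0,0.2]]' 35
```

```text
clock: 16.35
position: [0.504, -0.1742, 0.1896]
ee_rot: [3.104, -0.486, 0.0]
force: [0.5, -0.5, 0.1]
width: 0.504
gripper_force: 0.0
clock: 17.1
position: [0.5045, -0.1725, 0.1895]
ee_rot: [-3.102, 0.483, -0.001]
force: [1.5, 6.0, -1.0]
width: 0.317
gripper_force: 35.0
```

```bash
python3 -m creep '[[0,-0.05,0,0,0.2],[0,0,0,0,0.2],[0,0,0,0,0.2],[0,0,0,0,0.2]]' 40;  python3 -c "
from cell import readout
s=readout.observe();print(s['width']*92,s['force'],s['ft_torque'])"
```

```text
clock: 17.6
position: [0.5045, -0.1725, 0.1896]
ee_rot: [3.104, -0.486, -0.0]
force: [0.4, -1.7, 1.5]
width: 0.308
gripper_force: 40.0
28.36700030448859 [ 0.36583913 -1.7369576   1.51637752] [0.31373213 0.10217366 0.00791364]
```

Width is now 28.4 mm, so the button is fully in and the side load is near zero. I'm lifting to 70 mm first, checking on the way.

```bash
python3 -m creep '[[0,0,-0.1,0,0.2],[0,0,-0.15,0,0.2],[0,0,-0.15,0,0.2],[0,0,0,0,0.2]]' 40; python3 -m creep '[[0,0,-0.2,0,0.2],[0,0,-0.25,0,0.2],[0,0,-0.25,0,0.2],[0,0,-0.25,0,0.2],[0,0,-0.25,0,0.2],[0,0,-0.15,0,0.2],[0,0,0,0,0.2],[0,0,0,0,0.2]]'
```

```text
clock: 18.1
position: [0.5045, -0.1725, 0.2061]
ee_rot: [3.103, -0.486, 0.0]
force: [-0.0, -2.4, -3.5]
width: 0.314
gripper_force: 40.0
clock: 19.1
position: [0.5045, -0.1724, 0.2595]
ee_rot: [3.104, -0.486, -0.0]
force: [-1.2, -4.6, -3.6]
width: 0.312
gripper_force: 40.0
```

```bash
python3 -m creep '[[0,0,-0.12,0,0.2],[0,0,-0.1,0,0.2],[0,0,-0.05,0,0.2],[0,0,0,0,0.2]]' 40; python3 -m creep '[[0,0,-0.04,0,0.2],[0,0,0,0,0.2]]'
python3 - <<'E'
from h import *
s=readout.observe();print(s['position'],s['force'],s['width']*92)
th=np.radians(-17.8);u=np.array([np.cos(th),np.sin(th)]);v=np.array([-u[1],u[0]]);c=np.array([.505,-.176])
d=grab('scene');P=cloud(d);X,Y,Z=[P[...,i] for i in range(3)];ok=d['z_map']>0
S=(X-c[0])*u[0]+(Y-c[1])*u[1];W=(X-c[0])*v[0]+(Y-c[1])*v[1]
m=ok&(S>.165)&(S<.22)&(abs(W)<.02)&(Z>.1);print('bar end z',np.percentile(Z[m],[2,50,98]))
m=ok&(S>.05)&(S<.16)&(abs(W)<.02)&(Z>.22)&(Z<.27);print('flag top',np.percentile(Z[m],[50,98]),np.percentile(S[m],[2,98]))
cv2.imwrite('pics/s4.png',cv2.resize(cv2.convertScaleAbs(d['pixels'],alpha=2)[100:300,100:360],None,fx=2.5,fy=2.5))
E
```

```text
clock: 19.6
position: [0.5044, -0.1724, 0.2697]
ee_rot: [3.104, -0.486, -0.001]
force: [2.2, -5.0, -8.3]
width: 0.311
gripper_force: 40.0
clock: 19.85
position: [0.5043, -0.1724, 0.2698]
ee_rot: [-3.103, 0.486, 0.003]
force: [6.0, -5.7, -21.5]
width: 0.315
gripper_force: 40.0
[ 0.50433841 -0.17238895  0.26979687] [  5.99276633  -5.74163042 -21.45781103] 28.96840752070934
bar end z [0.23451104 0.24325217 0.24927163]
flag top [0.24588157 0.24929739] [0.05831837 0.15606322]
```

View pics/s4.png

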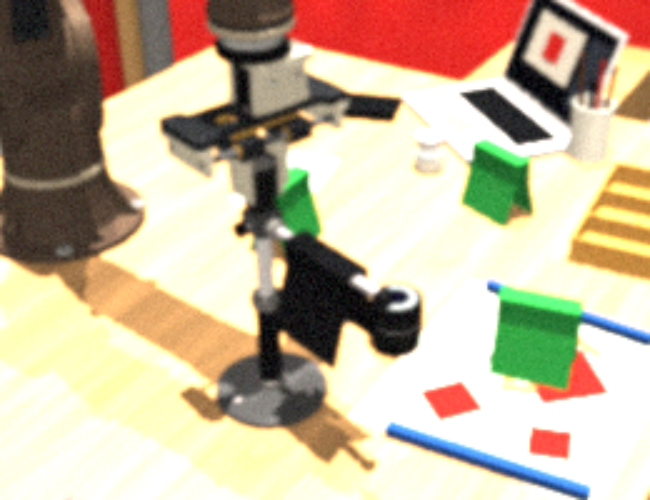

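The column is up about 80 mm and against its end stop, since the push rises with no further motion. The flag hangs on the arm at (325,295) and the other objects are where they were. I'll ease the push slightly and hand in.

```bash
python3 -m creep '[[0,0,0.02,0,0.2],[0,0,0,0,0.2],[0,0,0,0,0.2],[0,0,0,0,0.2]]' 40; python3 -c "
from cell import readout,sign_off
s=readout.observe();print(s['width']*92,s['force'],s['position'])
if s['position'][2]>.2685 and s['width']*92<29.6: print(sign_off())"
```

```text
clock: 20.4
position: [0.5044, -0.1724, 0.2698]
ee_rot: [-3.104, 0.486, 0.002]
force: [3.8, -5.4, -13.7]
width: 0.311
gripper_force: 40.0
28.60325259913376 [  3.8177382   -5.4144667  -13.74391149] [ 0.50439382 -0.17241663  0.26976288]
the job is handed in; nothing more can be done
None
```

The job is handed in at 20.4 s: the black flag hangs saddle-wise on the arm, and the column is held at its second stop, about 80 mm up, with the button squeezed in; nothing else was touched, and I have no verdict back.

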